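Lift a glaze test tile out of the drying tray and set it in the firing box

ROBOT

A 7-joint arm with a two-finger parallel gripper is mounted at the origin on the work surface; the furniture and walls round the work are solid. World frame = base frame: x ahead of the robot, y to its left, z up, the work surface at z = 0. Lengths are in m, angles in rad, forces in N, time in s.
With the tool pointing down it reaches from about 0.425 to 1.025 m from the base axis. Payload 3.6 kg.
Tool frame: the origin (TCP) lies at the very end of the fingers, on their centre line; the grasp point (between the pads) lies manip.hold_point_z behind it (manip.hold_point_z is the distance from the TCP to the grasp point, in m); z points along the fingers, y is the direction in which the jaws open and shut (so a half turn about z gives the same grasp; the last joint's range is limited). The gripper opens to 85 mm and grips with 20 to 120 N. Pads are 22 mm wide; open, the fingers measure 114 mm over their backs; the gripper's body (76 mm by 85 mm) begins 54 mm behind the grasp point. The pads swing forward as they close: fully open they stand 13 mm farther back than shut.
Start: joints at [-1.294, 0.591, 0.048, 1.609, -0.033, 0.943, -0.034], TCP at [0.262, 0.676, 0.231] pointing down, gripper open.
Joint ranges: [-2.69, 2.69], [-0.47, 2.24], [-1.27, 1.36], [0.19, 2.51], [-1.53, 4.68], [0.08, 2.07], [-3.09, 3.09]. Speed limits (rad/s): [2.57, 2.57, 3.14, 3.14, 3.14, 3.14, 3.14].

INTERFACE

Orientations are given as a rotation vector (axis times angle).
In Python, from workcell import manip gives the robot as it stands.
- The arm moves only by the shell command python3 -m handwheel 'ROWS' [OPENING]. ROWS is JSON, a list of rows, each a list of 6 numbers: the shift along the tool's x, y, z in mm, then the turn, a rotation vector about the tool's x, y, z in rad. A call has 1 to 12 rows; each row shifts and turns the commanded pose from where the row before left it, along the tool's axes as they then stand; what a row does not reach is not made up. A row lasts 1/8 s, in which the tool goes at most 62.5 mm and 10.7 degrees, less where a joint would pass 70% of its speed; a pose out of reach is approached as far as the arm can. A call with a gripper value outside its range is refused whole. OPENING is the gripper's target within -1 to 1 (fully open at 1, half-way at 0, shut at -1), set as the call begins (- or left out, the last holds). The fingers move at their own pace and stop on an object; the grip force is fixed at half the most. Time passes only in rows, so rows that do not move let the fingers close. It gives the time, the measured TCP pose, the force and the opening at its end, in the units of the state.
- manip.state(): the state, without advancing time (a new reading comes with each control period).
- manip.grab_frame(name): name is "scene" or "top" or "wrist"; returns a dict with "image" (480x640x3 uint8, red, green, blue), "z_map" (480x640 float32, m along the optical axis (not along the pixel's ray), 0 where there is no reading), "fx", "fy", "cx", "cy" (pixels), "pose" (4x4, takes a point from camera to world coordinates); the wrist camera has in their place "tool_from_camera" (4x4, takes a point from camera to tool coordinates, whose origin is the TCP and whose axes are the flange's). Camera axes: x right, y up, looking along -z (the intrinsics and any distortion apply to the point x, -y, -z); pixel columns grow to the right and rows downward; lengths in m; the calibration is good to about 2 mm. A picture is of the moment at which its call begins: read the wrist's pose just before it.
- manip.sign_off(): hands the job in, once; it reports no verdict.
The state is a dict: "t": time; "joints": joint angles; "joint_velocities": joint speeds; "joint_torque": joint torques, N m; "eef_pos": TCP position; "tcp_rot": TCP orientation; "wrist_force": force on the tool from outside, world axes, zero at the start; "moment": the same for the moment, N m; "width": opening from 0.0 (shut) to 1.0 (fully open).
Only numpy, scipy, OpenCV 4.12 (cv2) and the standard library are available. Lean on these libraries where they do the work, as an engineer would, in place of code of your own. Each camera call takes 0.05 s, during which the arm holds its last target. There are 200 camera calls.

TASK

Raise the lifter level, straight up out of the two U brackets of its rest, slide its blade under the tile in the drying tray, lift the tile out and set it on the two rails of the plywood stand. Draw the blade out, set the lifter down level on the bench, where it stands by itself, then take the tile by its edges and lower it gently onto the two ridges in the terracotta firing box, so that it lies level across both in the middle. Do not drop the tile and leave the other things alone.

Things in the scene. Friction and masses are not known exactly. Their poses are not given: they have to be found in the camera images.
- lifter_grip (a point): Middle of the lifter's wooden handle, where to take it (near its centre of mass). Axes: x along the handle towards the blade, z up. Handle 124 mm long (62 mm either way), 14 mm wide, 18 mm high. 62 mm above the bench at the start, in the rest; 50 mm when the lifter stands on the bench.
- blade_centre (a point): Point on the top face of the lifter's level steel blade, where the middle of the tile should lie: 130 mm ahead of the handle's middle, 47 mm below it. The blade is 3 mm thick, 32 mm wide, and runs from 45 mm behind this point to 31 mm ahead of it; the neck takes up its rear 12 mm.
- lifter_rest: Dark steel rest, fixed. Origin on the bench under its middle, x along the handle. Two U brackets open at the top, 6 mm thick, 41 mm before and behind the middle (76 mm free between them); each slot is 20 mm wide, its floor 53 mm and its prong tops 80 mm above the bench. The handle lies loosely in them.
- drying_tray: Light wooden tray 64 x 82 mm, 38 mm high, fixed. Origin on the bench below the tile's start; x runs from its open entrance to the back. Tile on two rails along x, tops 24 mm up; between them a 44 mm wide tunnel, clear from 3 mm to 24 mm above the bench and open at both ends (the back wall starts 24 mm up). Side and back walls stand 3 to 6 mm from the tile, too close for fingers.
- tile_centre (a point): Centre of the glaze test tile, a flat loose grey slab 62 x 45 x 6 mm, 35 g, with a paler strip at one end. x along its 62 mm length, y along its 45 mm width, z up. In the tray its length lies across the tray (along the tray's y), centre 27 mm above the bench.
- stand: Low plywood stand, fixed, foot 60 x 84 mm, 6 mm thick. Origin on the bench under its middle. Two rails along x, 40 mm long, tops 60 mm above the bench, middles 26.5 mm to either side (y); the 43 mm gap between them is open in front (-x, the side to come from), behind and above. The tile belongs across both rails, length along y, centre 63 mm above the bench.
- firing_box: Shallow open terracotta box, fixed, 142 x 107 mm outside (x, y), 42 mm high, walls 6 mm all round. Origin on the bench under its middle. On its floor (about 6 mm up) two ridges along x, 40 mm long, 12 mm wide, middles 24 mm to either side (y), tops 30 mm above the bench. The tile belongs across both, length along y, centre 33 mm above the bench.
- ochre_jar_mid (a point): Bystander: small jar, 44 mm across, 62 mm high; point half-way up. Leave it alone.
- green_jar_mid (a point): Bystander: small jar, 46 mm across, 55 mm high; point half-way up. Leave it alone.
- dropper_mid (a point): Bystander: pale ceramic water dropper, 46 mm across, 38 mm high; point half-way up. Leave it alone.
- lifter: The whole lifter, a small cranked spatula with a wooden handle, about 120 g. Origin at the level of the blade's underside, 50 mm below the middle of the handle; axes as there. A wire foot under the handle, 56 mm behind its middle, reaches down to the blade's level, so the lifter stands level by itself on a flat surface.
- tile: The tile as a whole: origin in the middle of its underside, axes as at its centre.
- pot_ring: Bystander: dark padded pot ring, fixed, 90 mm across, 28 mm high; it always lies in front of the stand, so pass over it. Its middle near the bench.
Not all that is in view belongs to the job. There is more than one size of the tile; the job needs the largest.

How it is judged:
On the way, in this order (a step that is already met when the one before it is completed fails the run):
1. the lifter is lifted level out of its brackets, both ends clear (height (world z) of lifter_grip above 0.093 m and angle between lifter's own z axis and vertical below 0.2 rad and contact force between lifter and lifter_rest below 0.05 N and contact force between the fingers and lifter above 0.3 N), for 0.1 s.
2. the tile is lifted on the blade, clear of the tray and untouched by the fingers (height (world z) of tile_centre above 0.045 m and contact force between lifter and tile above 0.05 N and contact force between the fingers and tile below 0.05 N and contact force between tile and drying_tray below 0.02 N and angle between tile_centre's own z axis and vertical below 0.3 rad), for 0.2 s.
3. the tile lies on both rails of the stand, free of blade and fingers (x of tile_centre in the frame of stand between -0.02 and 0.02 m and y of tile_centre in the frame of stand between -0.015 and 0.015 m and height (world z) of tile_centre between 0.059 and 0.067 m and angle between tile_centre's own z axis and vertical below 0.08 rad and contact force between each of lifter, the fingers and tile below 0.02 N and linear speed of tile below 0.02 m/s), for 0.3 s.
4. the fingers lower the tile into the firing box to within about a centimetre of the ridges (x of tile_centre in the frame of firing_box between -0.03 and 0.03 m and y of tile_centre in the frame of firing_box between -0.025 and 0.025 m and height (world z) of tile_centre below 0.044 m and contact force between the fingers and tile above 0.2 N and contact force between lifter and tile below 0.02 N), for 0.05 s.
At the end, for the whole second after the job is handed in: The tile lies still and level on both ridges of the firing box, its length across them to 20 degrees, its centre within 18 mm (along them) and 13 mm (across) of the middle; the lifter lies level and still on the bench or in its rest, clear of tile, tray, stand and box (x of tile_centre in the frame of firing_box between -0.018 and 0.018 m and y of tile_centre in the frame of firing_box between -0.013 and 0.013 m and height (world z) of tile_centre between 0.029 and 0.037 m and angle between tile_centre's own z axis and vertical below 0.08 rad and angle between the x axis of tile_centre and the y axis of firing_box, either way round below 0.35 rad and linear speed of each of tile, lifter below 0.01 m/s and height (world z) of lifter_grip below 0.07 m and angle between lifter's own z axis and vertical below 0.2 rad and contact force between lifter and tile below 0.02 N and contact force between lifter and firing_box below 0.02 N and contact force between lifter and stand below 0.02 N and contact force between lifter and drying_tray below 0.02 N); the robot touches nothing.
It fails at once if the tile is dropped to the bench (height (world z) of tile_centre below 0.02 m).
It fails at once if a bystander is moved by more than 25 mm (distance of any of ochre_jar_mid, green_jar_mid, dropper_mid from where it was at the start of the episode above 0.025 m).
It also fails if it takes over 72 s, if anything falls off the work surface, if the arm or the gripper's body presses on something with over 40 N, if the wrist force passes 120 N, or if a joint passes its speed limit or range.

## Working session

There is one attempt and no reset: what is moved stays moved. The work goes in short steps, Python scripts to look and compute and a shell command to move; the robot and the scene stay as the last step left them, time stands still between calls to the robot, and variables do not carry over. Pictures are saved under pics/ and viewed, about 8 in all and at most 12, crops included, and the job is handed in when it is done.

```bash
mkdir -p pics; ls
cat > h.py <<'E'
from workcell import manip
import numpy as np, cv2, pickle
from scipy.spatial.transform import Rotation as R
def grab(n):
    s=manip.state(); f=manip.grab_frame(n)
    if n=='wrist':
        T=np.eye(4);T[:3,:3]=R.from_rotvec(s['tcp_rot']).as_matrix();T[:3,3]=s['eef_pos']
        f['pose']=T@np.array(f['tool_from_camera'])
    return f
def cloud(f):
    z=f['z_map'];v,u=np.mgrid[:z.shape[0],:z.shape[1]]
    x=(u-f['cx'])/f['fx']*z;y=(v-f['cy'])/f['fy']*z
    P=np.stack([x,-y,-z,np.ones_like(z)],-1)@np.array(f['pose']).T
    P=P[...,:3];P[z==0]=np.nan
    return P
def save(f,p): cv2.imwrite(p,f['image'][...,::-1])
E
python3 - <<'E'
from h import *
s=manip.state();print({k:np.round(v,3).tolist() for k,v in s.items()},manip.hold_point_z)
for n in('top','scene'):
    f=grab(n);save(f,f'pics/{n}0.png');pickle.dump(f,open(n+'0.pkl','wb'));print(n,{k:v for k,v in f.items() if k not in('image','z_map','pose')},np.round(f['pose'],3).tolist())
E
```

```text
pics
{'t': 0.0, 'joints': [-1.294, 0.592, 0.048, 1.61, -0.033, 0.943, -0.034], 'joint_velocities': [-0.002, -0.001, 0.0, 0.0, 0.001, -0.001, -0.001], 'joint_torque': [0.0, -54.87, 1.546, -19.813, 0.009, 0.009, -0.0], 'eef_pos': [0.262, 0.675, 0.23], 'tcp_rot': [-0.577, -3.088, 0.004], 'wrist_force': [-0.57, 0.289, 0.467], 'moment': [0.055, -0.056, -0.005], 'width': 1.002} 0.0187
top {'fx': 601.0119144499887, 'fy': 601.0119144499887, 'cx': 319.26126915687047, 'cy': 236.39713454151894} [[-0.011, 0.979, -0.202, 0.266], [-1.0, -0.01, 0.004, 0.031], [0.001, 0.202, 0.979, 1.349], [0.0, 0.0, 0.0, 1.0]]
scene {'fx': 479.99810358859173, 'fy': 479.99810358859173, 'cx': 312.24204229914886, 'cy': 238.89735349421392} [[-0.57, -0.516, 0.64, 1.364], [0.822, -0.37, 0.434, 0.582], [0.013, 0.773, 0.634, 0.884], [0.0, 0.0, 0.0, 1.0]]
```

View pics/top0.png

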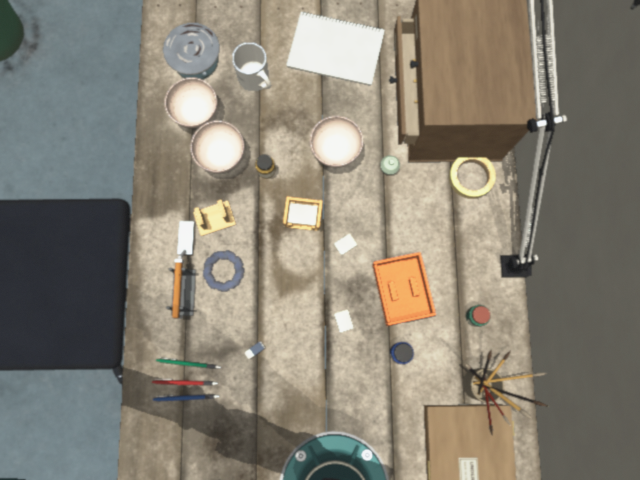

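View pics/scene0.png

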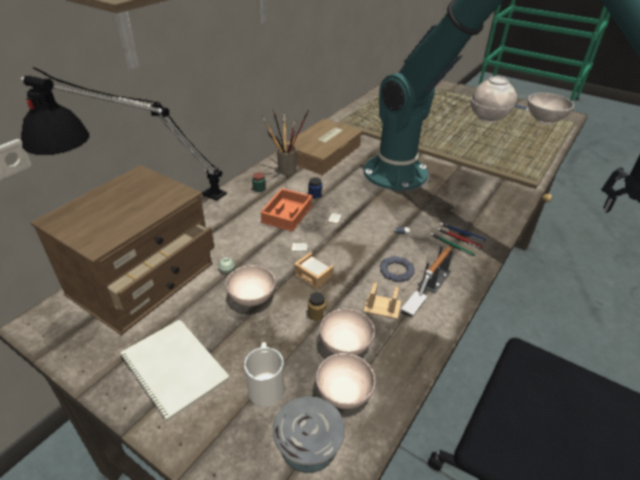

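The top view shows the lifter with its blade at (186,238) and handle at (178,290). The stand is at (215,217), the tray with a tile at (302,213), the box at (404,288) and the pot ring at (223,270). There are three tile candidates: (302,213) in the tray, and loose ones at (345,243) and (345,320). The tray one is both the largest and the one described. I'll confirm it in a crop.

Run:
```python
from h import *
f=pickle.load(open('top0.pkl','rb'));im=f['image'][...,::-1]
c=np.hstack([cv2.resize(im[190:330,155:255],None,fx=4,fy=4,interpolation=2),cv2.resize(im[190:330,275:375],None,fx=4,fy=4,interpolation=2)])
cv2.imwrite('pics/crop1.png',c)
P=cloud(f)
for n,(u,v) in dict(lift_h0=(180,262),lift_h1=(176,316),blade=(186,238),tile=(302,214),box=(404,288),standmid=(215,220),ring=(223,270),t2=(345,243),ochre=(265,165),green=(390,165),bowl=(336,142)).items(): print(n,np.round(P[v,u],3))
print(np.round(P[190:330,155:255,2][::14,::10],3))
```

```text
lift_h0 [0.476 0.326 0.072]
lift_h1 [0.361 0.33  0.073]
blade [0.54  0.327 0.019]
tile [0.59  0.064 0.032]
box [ 0.423 -0.163  0.004]
standmid [0.583 0.264 0.009]
ring [0.469 0.244 0.001]
t2 [ 0.526 -0.033  0.01 ]
ochre [0.696 0.146 0.063]
green [ 0.704 -0.139  0.03 ]
bowl [ 0.767 -0.016  0.014]
[[ 0.004  0.004 -0.002 -0.006  0.003  0.001 -0.003  0.002 -0.001  0.001]
 [-0.005  0.001 -0.002 -0.001  0.002  0.001  0.003  0.008  0.    -0.004]
 [ 0.     0.     0.002 -0.001  0.001  0.009  0.003  0.052  0.    -0.002]
 [-0.002  0.001  0.002  0.017 -0.     0.01   0.001  0.005  0.     0.001]
 [ 0.004 -0.001  0.003  0.021  0.001  0.003 -0.002  0.003  0.002 -0.002]
 [-0.    -0.001  0.072  0.001 -0.003  0.001  0.031  0.001  0.027  0.005]
 [ 0.004  0.004  0.072  0.025  0.006  0.038  0.    -0.     0.033 -0.001]
 [-0.     0.006  0.078  0.006  0.     0.002  0.02   0.026 -0.    -0.003]
 [ 0.004  0.002  0.071  0.008  0.001 -0.002  0.002 -0.    -0.002  0.002]
 [ 0.001  0.003  0.071  0.001  0.003  0.005  0.002 -0.001  0.002  0.006]]
```

View pics/crop1.png

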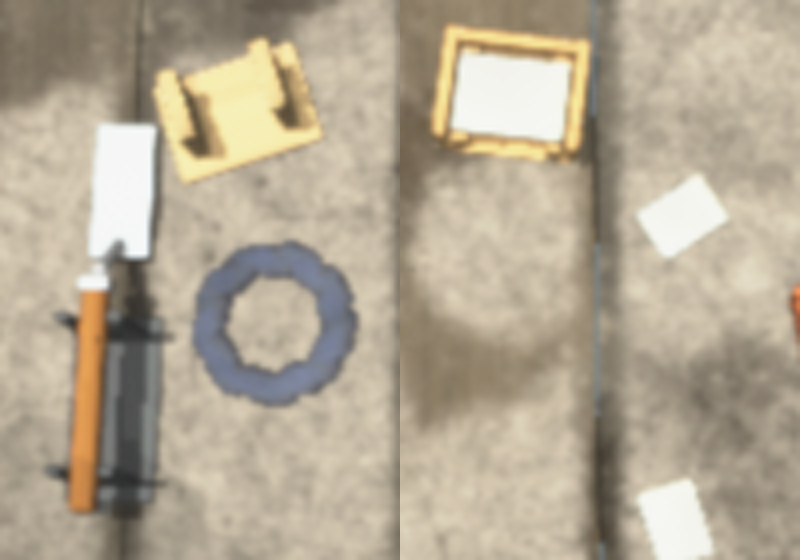

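The crop confirms that the tray tile (about 63 mm long) is the largest and that the two loose ones are smaller. The tray's open side faces the robot and the stand's front faces the ring. Next I'll compute poses from the pixels.

```bash
cat >> h.py <<'E'
def px(f,u,v,z):
    T=np.array(f['pose']);d=T[:3,:3]@np.array([(u-f['cx'])/f['fx'],-(v-f['cy'])/f['fy'],-1]);o=T[:3,3]
    return o+d*(z-o[2])/d[2]
def go(x,y,z,yawy,verbose=1):
    """to: TCP target, tool pointing down, jaw axis (tool y) heading yawy (deg, mod 180). prints shift in present tool axes (mm) and turn about tool z"""
    s=manip.state();M=R.from_rotvec(s['tcp_rot']).as_matrix()
    h=np.degrees(np.arctan2(M[1,1],M[0,1]));d=(yawy-h+90)%180-90
    a=np.radians(h+d);Y=np.array([np.cos(a),np.sin(a),0]);Z=np.array([0,0,-1.]);G=np.c_[np.cross(Y,Z),Y,Z]
    print('now',np.round(s['eef_pos'],4),'t',round(s['t'],2),'jaw',round(h,2),'tilt',np.round(M[:,2],4),'w',round(s['width'],3),'F',np.round(s['wrist_force'],1))
    print('shift mm',np.round(M.T@(np.array([x,y,z])-s['eef_pos'])*1000,1),'turn',np.round(R.from_matrix(M.T@G).as_rotvec(),4))
    print('after-turn-axes shift mm',np.round(G.T@(np.array([x,y,z])-s['eef_pos'])*1000,1))
E
python3 - <<'E'
from h import *
f=pickle.load(open('top0.pkl','rb'))
q=lambda c,off,z:px(f,off[0]+c[0]/4,190+c[1]/4,z)
L=(155,);T=(275-100,)
def S(n,a,b,off,z):
    A=q(a,off,z);B=q(b,off,z);print(n,np.round(A[:2],4),np.round(B[:2],4),'mid',np.round((A+B)[:2]/2,4),'len',round(np.linalg.norm(A-B),4),'dir',round(np.degrees(np.arctan2(*(B-A)[[1,0]])),1))
S('handle',(83,512),(93,290),L,.071)
S('blade',(122,258),(127,125),L,.015)
S('standfront',(322,137),(185,180),L,.006)
S('tile',(450,94),(570,100),T,.03); S('tile2',(513,57),(508,138),T,.03)
S('traytop',(436,135),(449,27),T,.038);S('traytop',(449,27),(591,40),T,.038)
def B(n,a,b,z):
    A=px(f,*a,z);C=px(f,*b,z);print(n,np.round((A+C)[:2]/2,4),np.linalg.norm(A-C),np.degrees(np.arctan2(*(C-A)[[1,0]])))
B('boxl',(389,325),(374,263),.042);B('boxr',(435,317),(421,253),.042);B('diag',(389,325),(421,253),.042)
M=R.from_rotvec(manip.state()['tcp_rot']).as_matrix();print(M.round(3))
print(np.array(manip.grab_frame('wrist')['tool_from_camera']).round(3))
go(.41,.327,.20,88)
E
```

```text
handle [0.3569 0.3308] [0.4755 0.3299] mid [0.4162 0.3304] len 0.1186 dir -0.5
blade [0.5028 0.3274] [0.5797 0.3271] mid [0.5412 0.3272] len 0.0769 dir -0.2
standfront [0.5736 0.2172] [0.5492 0.295 ] mid [0.5614 0.2561] len 0.0815 dir 107.4
tile [0.5918 0.0969] [0.5876 0.0291] mid [0.5897 0.063 ] len 0.0679 dir -93.5
tile2 [0.613  0.0612] [0.5659 0.0642] mid [0.5894 0.0627] len 0.0471 dir 176.3
traytop [0.5663 0.1043] [0.6287 0.097 ] mid [0.5975 0.1007] len 0.0629 dir -6.6
traytop [0.6287 0.097 ] [0.6203 0.0169] mid [0.6245 0.057 ] len 0.0805 dir -96.0
boxl [ 0.4069 -0.1083] 0.13850788439044615 11.827974365715377
boxr [ 0.4255 -0.2106] 0.14277230168450306 9.655720487272768
diag [ 0.4175 -0.1606] 0.17430932758937642 -25.888190488882017
[[-0.932  0.361 -0.001]
 [ 0.361  0.932 -0.002]
 [-0.    -0.002 -1.   ]]
[[-0.001  0.964  0.265  0.066]
 [ 1.     0.001 -0.     0.001]
 [-0.     0.265 -0.964 -0.143]
 [ 0.     0.     0.     1.   ]]
now [0.2618 0.6754 0.2304] t 0.15 jaw 68.82 tilt [-5.0e-04 -1.7e-03 -1.0e+00] w 1.001 F [-0.1  0.2  0.1]
shift mm [-264.1 -271.3   30.9] turn [-1.700e-03 -2.000e-04 -3.348e-01]
after-turn-axes shift mm [-160.3 -343.    30.4]
```

```bash
python3 -m handwheel '[[0,0,0,0,0,-0.12],[0,0,0,0,0,-0.12],[0,0,0,0,0,-0.12],[-19,-43,0,0,0,0],[-19,-43,0,0,0,0],[-19,-43,0,0,0,0],[-19,-43,0,0,0,0],[-19,-43,0,0,0,0],[-19,-43,10,0,0,0],[-20,-43,10,0,0,0],[-20,-43,10,0,0,0],[0,0,0,0,0,0]]' 1
python3 - <<'E'
from h import *
go(.413,.33,.2,89.5)
f=grab('wrist');pickle.dump(f,open('w1.pkl','wb'));save(f,'pics/w1.png')
go(.413,.33,.2,89.5)
E
```

```text
t: 1.65
eef_pos: [0.414, 0.325, 0.2003]
tcp_rot: [-0.028, -3.14, 0.007]
wrist_force: [-1.1, 0.2, 0.1]
width: 0.996
now [0.414  0.325  0.2003] t 1.65 jaw 88.98 tilt [-0.0014 -0.0044 -1.    ] w 0.996 F [-1.1  0.2  0.1]
shift mm [1.1 5.  0.3] turn [-0.0044 -0.0013 -0.009 ]
after-turn-axes shift mm [1.  5.  0.3]
now [0.4133 0.3282 0.2009] t 1.7 jaw 89.19 tilt [-7.0e-04 -1.5e-03 -1.0e+00] w 0.996 F [-0.7  0.8  1.4]
shift mm [0.3 1.8 0.9] turn [-0.0015 -0.0007 -0.0054]
after-turn-axes shift mm [0.3 1.8 0.9]
```

View pics/w1.png

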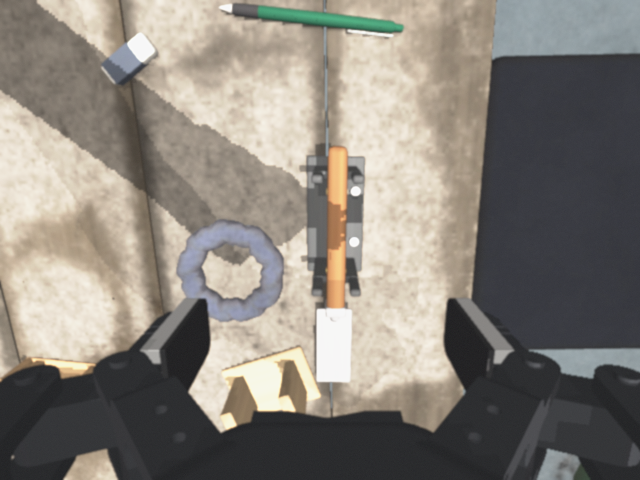

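The wrist view shows the handle running from (338,148) to (336,307) with its blade at (333,345). The rest is below it, and the ring is at (231,270).

Run:
```python
from h import *
f=pickle.load(open('w1.pkl','rb'))
for n,u,v,z in(('tail',338,149,.071),('front',336,306,.071),('mid',337.5,222,.071),('bl0',334,309,.015),('bl1',333,382,.015),('ring',231,271,.02)): print(n,px(f,u,v,z).round(4))
P=cloud(f);print(P[180:300:12,337].round(3))
```

```text
tail [0.3605 0.3334 0.071 ]
front [0.4763 0.3306 0.071 ]
mid [0.4112 0.3325 0.071 ]
bl0 [0.5056 0.3295 0.015 ]
bl1 [0.5823 0.3275 0.015 ]
ring [0.4654 0.2398 0.02  ]
[[0.381 0.332 0.072]
 [0.39  0.332 0.071]
 [0.398 0.332 0.072]
 [0.407 0.332 0.071]
 [0.416 0.332 0.07 ]
 [0.424 0.332 0.072]
 [0.433 0.332 0.072]
 [0.442 0.332 0.072]
 [0.452 0.332 0.072]
 [0.461 0.332 0.072]]
```

```bash
python3 - <<'E'
from h import *
go(.418,.331,.043,88.9)
E
python3 -m handwheel '[[-4,2,20,0,0,0],[0,0,20,0,0,0],[0,0,30,0,0,0],[0,0,30,0,0,0],[0,0,30,0,0,0],[0,0,15,0,0,0],[0,0,8,0,0,0],[0,0,4.5,0,0,0],[0,0,0,0,0,0],[0,0,0,0,0,0]]' 1
python3 - <<'E'
from h import *
go(.418,.331,.043,88.9)
E
```

```text
now [0.4133 0.3282 0.2009] t 1.7 jaw 89.19 tilt [-7.0e-04 -1.5e-03 -1.0e+00] w 0.996 F [-0.7  0.8  1.4]
shift mm [ -4.8   3.1 157.9] turn [-0.0015 -0.0007  0.005 ]
after-turn-axes shift mm [ -4.6   2.9 157.9]
t: 2.95
eef_pos: [0.4171, 0.3327, 0.0445]
tcp_rot: [0.016, 3.14, 0.001]
wrist_force: [-0.1, 0.6, 0.1]
width: 0.997
now [0.4171 0.3327 0.0445] t 2.95 jaw 89.43 tilt [ 1.1e-03  9.0e-04 -1.0e+00] w 0.997 F [-0.1  0.6  0.1]
shift mm [-0.9 -1.7  1.5] turn [0.0009 0.0011 0.0093]
after-turn-axes shift mm [-0.9 -1.7  1.5]
```

```bash
python3 -m handwheel '[[-1,-1.5,1,0,0,0.009],[0,0,0,0,0,0],[0,0,0,0,0,0],[0,0,0,0,0,0],[0,0,0,0,0,0],[0,0,0,0,0,0],[0,0,0,0,0,0],[0,0,0,0,0,0]]' -1
python3 - <<'E'
from h import *
go(.418,.331,.085,88.9)
E
```

```text
t: 3.95
eef_pos: [0.4177, 0.331, 0.043]
tcp_rot: [0.03, 3.141, 0.0]
wrist_force: [-1.0, -0.6, 4.4]
width: 0.152
now [0.4177 0.331  0.043 ] t 3.95 jaw 88.92 tilt [ 2.e-04  1.e-04 -1.e+00] w 0.152 F [-1.  -0.6  4.4]
shift mm [ -0.3   0.  -42. ] turn [0.0001 0.0002 0.0004]
after-turn-axes shift mm [ -0.3   0.  -42. ]
```

Width 0.152 is about 13 mm, so the handle is gripped. Next I'll raise it straight up and hold.

```bash
python3 -m handwheel '[[0,0,-5,0,0,0],[0,0,-10,0,0,0],[0,0,-12,0,0,0],[0,0,-12,0,0,0],[0,0,-12,0,0,0],[0,0,-6,0,0,0],[0,0,0,0,0,0],[0,0,0,0,0,0]]'
python3 - <<'E'
from h import *
go(.418,.331,.1,88.9)
for n in('wrist','scene'):
    f=grab(n);pickle.dump(f,open(n+'2.pkl','wb'));save(f,f'pics/{n}2.png')
g=cv2.resize(f['image'][210:340,370:500,::-1],None,fx=3,fy=3,interpolation=2)
w=cv2.imread('pics/wrist2.png')[100:490]
cv2.imwrite('pics/c2.png',np.hstack([w[:380,160:560],cv2.resize(g,(380,380))]))
E
```

```text
t: 4.95
eef_pos: [0.4175, 0.3308, 0.0996]
tcp_rot: [-0.029, -3.141, 0.001]
wrist_force: [0.0, 0.4, -0.7]
width: 0.16
now [0.4175 0.3308 0.0996] t 4.95 jaw 88.93 tilt [-4.e-04 -4.e-04 -1.e+00] w 0.16 F [ 0.   0.4 -0.7]
shift mm [-0.5  0.2 -0.4] turn [-0.0004 -0.0004  0.0004]
after-turn-axes shift mm [-0.5  0.2 -0.4]
```

View pics/c2.png

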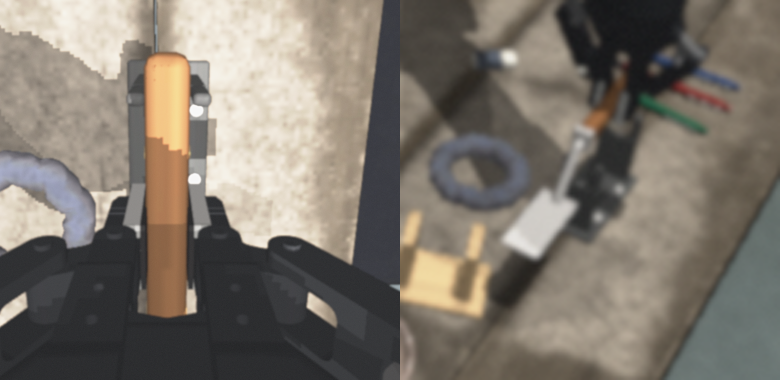

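The lifter is up out of the rest. Now I'll measure the blade and handle pose in the hand from depth.

```bash
cat >> h.py <<'E'
def blade(zb):
    """blade rect & level from scene and top; expected blade top zb"""
    s=manip.state();M=R.from_rotvec(s['tcp_rot']).as_matrix();o=np.array(s['eef_pos'])
    hd=-M[:,0]*1.0; e=o+hd*.123
    for n in('scene','top'):
        f=grab(n);P=cloud(f).reshape(-1,3);im=f['image'].reshape(-1,3).astype(int)
        m=(np.hypot(P[:,0]-e[0],P[:,1]-e[1])<.06)&(abs(P[:,2]-zb)<.02)&(im.min(1)>100)&(np.ptp(im,axis=1)<60)
        Q=P[m]
        if len(Q)<20: print(n,'few',len(Q));continue
        rc=cv2.minAreaRect((Q[:,:2]*1000).astype(np.float32))
        A=np.c_[(Q-e)@hd,(Q-e)@M[:,1],np.ones(len(Q))];c=np.linalg.lstsq(A,Q[:,2],rcond=None)[0]
        q=(Q-o)@M; fw=-q[:,0]
        print(n,len(Q),'rect',np.round(rc[0],1),np.round(rc[1],1),round(rc[2],1),'pitch,roll,z',c.round(3),'in tool fwd 2..98%',np.percentile(fw,[1,50,99]).round(4),'lat',np.percentile(q[:,1],[1,50,99]).round(4))
E
python3 - <<'E'
from h import *
blade(.0713)
f=pickle.load(open('wrist2.pkl','rb'))
P=cloud(f);o=manip.state()['eef_pos']
for v in range(160,300,15):print(P[v,328].round(4),f['image'][v,328])
E
```

```text
scene 331 rect [543.9 316.9] [62.3 91.7] 89.0 pitch,roll,z [-0.054  0.067  0.073] in tool fwd 2..98% [0.0863 0.1251 0.1625] lat [-0.0341  0.0043  0.0196]
top 492 rect [544.2 322.4] [46.5 82.8] 85.1 pitch,roll,z [-0.021  0.008  0.073] in tool fwd 2..98% [0.0873 0.1245 0.1615] lat [-0.0156 -0.0008  0.0161]
[0.36   0.3326 0.1267] [233 174 119]
[0.3641 0.3325 0.1284] [245 203 136]
[0.3686 0.3324 0.1271] [245 203 137]
[0.3731 0.3324 0.1274] [245 203 138]
[0.3775 0.3323 0.1281] [245 202 137]
[0.3825 0.3322 0.1265] [245 201 136]
[0.387  0.3321 0.1275] [191 134  93]
[0.3919 0.332  0.1276] [177 125  87]
[0.397  0.3319 0.127 ] [177 125  87]
[0.4016 0.3318 0.1283] [178 127  88]
```

```bash
python3 -m handwheel '[[2,0,-20,0,0,0],[10,-15,0,0,0,0],[10,-30,0,0,0,0],[0,-30,0,0,0,0],[0,-35,0,0,0,0],[0,-35,0,0,0,0],[0,-35,0,0,0,0],[0,-35,0,0,0,0],[0,-25,0,0,0,0],[0,-15,0,0,0,0.05],[0,0,0,0,0,0],[0,0,0,0,0,0]]'
python3 - <<'E'
from h import *
go(.395,.078,.12,85.5)
print(np.round(manip.state()['joints'],3))
f=grab('wrist');pickle.dump(f,open('w3.pkl','wb'));save(f,'pics/w3.png')
f=grab('top');pickle.dump(f,open('top3.pkl','wb'))
cv2.imwrite('pics/t3.png',cv2.resize(f['image'][190:340,220:420,::-1],None,fx=4,fy=4,interpolation=2))
blade(.0913)
E
```

```text
t: 6.65
eef_pos: [0.3911, 0.0773, 0.1198]
tcp_rot: [0.106, 3.139, 0.001]
wrist_force: [-0.2, 0.1, -1.1]
width: 0.153
now [0.3911 0.0773 0.1198] t 6.65 jaw 86.14 tilt [ 4.e-04  6.e-04 -1.e+00] w 0.153 F [-0.2  0.1 -1.1]
shift mm [-3.9  0.9 -0.2] turn [0.0006 0.0004 0.0111]
after-turn-axes shift mm [-3.9  1.  -0.2]
[-0.268  0.404 -0.052  2.406  0.061  0.332  1.13 ]
scene 246 rect [514.7  74.7] [34.9 79.8] 87.0 pitch,roll,z [-0.05   0.02   0.093] in tool fwd 2..98% [0.085  0.1243 0.1615] lat [-0.0116  0.0049  0.0202]
top 342 rect [524.8  69.1] [32.  59.1] 86.4 pitch,roll,z [-0.015 -0.011  0.093] in tool fwd 2..98% [0.1087 0.1379 0.1621] lat [-0.0154  0.0002  0.016 ]
```

View pics/t3.png

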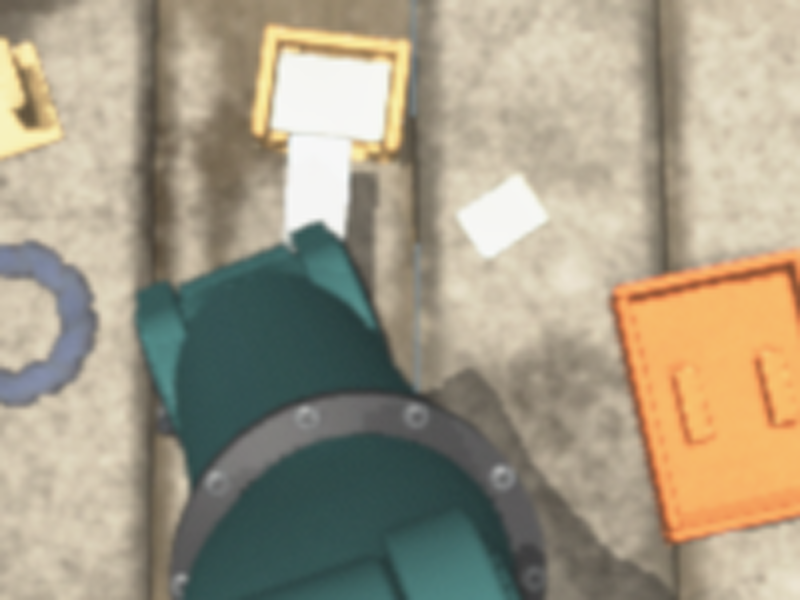

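The top view shows the blade at (318,185) just in front of the tray, with the tile at (332,95). The tray's back corners are at (266,26) and (410,40), its front-left corner is at (252,137), and the box is at right.

Run:
```python
from h import *
f=pickle.load(open('top3.pkl','rb'))
q=lambda u,v,z:px(f,220+u/4,190+v/4,z)[:2]
a,b,c,d=q(266,26,.038),q(411,39,.038),q(252,137,.038),q(402,157,.03)
print('tray BL BR FL FR',a.round(4),b.round(4),c.round(4),d.round(4),'len',np.linalg.norm(b-a),np.linalg.norm(c-a),'ang',np.degrees(np.arctan2(*(a-b)[::-1]))-90,np.degrees(np.arctan2(*(a-c)[::-1])))
t=[q(*p,.030) for p in((277,52),(391,59),(384,140),(272,130))];print('tile',np.round(t,4),np.mean(t,0))
P=cloud(f).reshape(-1,3);im=f['image'].reshape(-1,3).astype(int)
m=(np.hypot(P[:,0]-.59,P[:,1]-.063)<.05)&(abs(P[:,2]-.03)<.015)&(im.min(1)>205)
print('tile rect',cv2.minAreaRect((P[m][:,:2]*1000).astype(np.float32)),P[m].mean(0))
m=(np.hypot(P[:,0]-.59,P[:,1]-.063)<.075)&(abs(P[:,2]-.035)<.02)&(im[:,0]-im[:,2]>50)
print('tray rect',cv2.minAreaRect((P[m][:,:2]*1000).astype(np.float32)))
bx=(P[:,2]>.03)&(P[:,2]<.055)&(np.hypot(P[:,0]-.417,P[:,1]+.16)<.1)&(im[:,0]-im[:,2]>90)
print('box rect',cv2.minAreaRect((P[bx][:,:2]*1000).astype(np.float32)))
g=pickle.load(open('top0.pkl','rb'));P=cloud(g).reshape(-1,3);im=g['image'].reshape(-1,3).astype(int)
m=(np.hypot(P[:,0]-.585,P[:,1]-.265)<.08)&(P[:,2]<.075)&(P[:,2]>.045)&(im[:,0]-im[:,2]>40)
print('stand rails',len(P[m]),cv2.minAreaRect((P[m][:,:2]*1000).astype(np.float32)))
m=(np.hypot(P[:,0]-.585,P[:,1]-.265)<.08)&(P[:,2]<.015)&(im[:,0]-im[:,2]>70)
print('stand foot',len(P[m]),cv2.minAreaRect((P[m][:,:2]*1000).astype(np.float32)))
```

```text
tray BL BR FL FR [0.6293 0.0987] [0.6209 0.0169] [0.5651 0.1065] [0.5545 0.0227] len 0.08222515955784958 0.06467013426651597 ang -5.894782681497432 -6.941507730454808
tile [[0.6162 0.0929]
 [0.6114 0.0283]
 [0.5644 0.0327]
 [0.5709 0.0957]] [0.59074538 0.06242485]
tile rect ((590.2171630859375, 63.36689758300781), (61.51047897338867, 45.88436508178711), 83.14501953125) [0.59013347 0.06329932 0.03145755]
tray rect ((593.9993286132812, 62.395263671875), (83.56918334960938, 64.75812530517578), 82.77729797363281)
box rect ((419.1015625, -158.41650390625), (142.5330047607422, 107.61698150634766), 10.837579727172852)
stand rails 188 ((588.876220703125, 266.2021789550781), (41.00887680053711, 63.46604919433594), 18.435707092285156)
stand foot 356 ((592.3838500976562, 267.9173889160156), (67.61227416992188, 83.86959075927734), 18.438453674316406)
```

```bash
python3 -m handwheel '[[1.5,4,0,0,0,0.046],[0,4,0,0,0,0],[0,0,10,0,0,0],[0,0,20,0,0,0],[0,0,20,0,0,0],[0,0,10,0,0,0],[0,0,0,0,0,0],[0,0,0,0,0,0]]'
python3 - <<'E'
from h import *
go(.392,.0853,.043,83.5)
print(np.round(manip.state()['joints'],3))
blade(.034)
E
```

```text
t: 7.85
eef_pos: [0.3903, 0.0845, 0.06]
tcp_rot: [0.18, 3.136, 0.0]
wrist_force: [0.4, -0.0, -0.7]
width: 0.151
now [0.3903 0.0845 0.06  ] t 7.85 jaw 83.43 tilt [ 4.e-04  1.e-04 -1.e+00] w 0.151 F [ 0.4 -0.  -0.7]
shift mm [-1.6  1.  17. ] turn [ 0.0002  0.0004 -0.0012]
after-turn-axes shift mm [-1.6  1.  17. ]
[-0.313  0.546 -0.018  2.438  0.059  0.158  1.069]
scene 259 rect [522.2  73.7] [ 52.1 101.6] 68.5 pitch,roll,z [-0.073 -0.001  0.034] in tool fwd 2..98% [0.0831 0.1252 0.181 ] lat [-0.0142  0.0051  0.0208]
top 256 rect [540.2  67.5] [38.6 64.7] 76.7 pitch,roll,z [-0.058  0.014  0.034] in tool fwd 2..98% [0.119  0.1476 0.182 ] lat [-0.0166 -0.0028  0.016 ]
```

```bash
python3 -m handwheel '[[0,1,5,0,0,0],[0,0,7,0,0,0],[0,0,5,0,0,0],[0,0,0,0,0,0],[0,0,0,0,0,0]]'
python3 - <<'E'
from h import *
go(.4613,.0775,.043,83.5)
print(np.round(manip.state()['joints'],3))
fs=[]
for n,(a,b,c,d) in dict(top=(190,265,280,340),scene=(225,305,270,370)).items():
    f=grab(n);pickle.dump(f,open(n+'4.pkl','wb'));fs.append(cv2.resize(f['image'][a:b,c:d,::-1],(400*(d-c)//(b-a) if 0 else 400,500),interpolation=2))
cv2.imwrite('pics/c4.png',np.hstack(fs))
E
```

```text
t: 8.57
eef_pos: [0.3901, 0.0854, 0.0427]
tcp_rot: [-0.18, -3.136, 0.0]
wrist_force: [-0.3, -1.1, -1.0]
width: 0.15
now [0.3901 0.0854 0.0427] t 8.57 jaw 83.43 tilt [-3.e-04 -1.e-04 -1.e+00] w 0.15 F [-0.3 -1.1 -1. ]
shift mm [-71.6   0.3  -0.3] turn [-0.0002 -0.0003 -0.0013]
after-turn-axes shift mm [-71.6   0.2  -0.3]
[-0.32   0.588 -0.012  2.444  0.063  0.11   1.063]
```

View pics/c4.png

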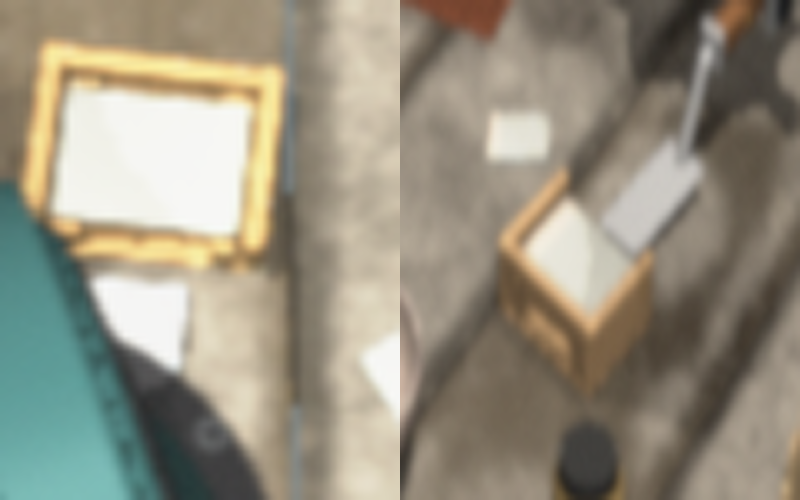

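The blade is lined up in front of the tunnel, with the tip middle at (141,283) in the crop against an expected 142. Next I'll slide it in.

```bash
python3 -m handwheel '[[-6,0,0,0,0,0],[-9,0,0,0,0,0],[-9,0,0,0,0,0],[-9,0,0,0,0,0],[0,0,0,0,0,0]]'; python3 -m handwheel '[[-9,0,0,0,0,0],[-10,0,0,0,0,0],[-10,0,0,0,0,0],[-8,0,0,0,0,0],[-1.5,0,0,0,0,0],[0,0,0,0,0,0],[0,0,0,0,0,0]]'
python3 - <<'E'
from h import *
go(.4613,.0775,.043,83.5)
E
```

```text
t: 9.3
eef_pos: [0.4245, 0.0817, 0.0429]
tcp_rot: [0.181, 3.135, 0.001]
wrist_force: [-0.4, -1.0, -1.7]
width: 0.15
t: 10.18
eef_pos: [0.4606, 0.0773, 0.0428]
tcp_rot: [-0.18, -3.136, 0.0]
wrist_force: [0.3, -1.3, -0.9]
width: 0.155
now [0.4606 0.0773 0.0428] t 10.18 jaw 83.44 tilt [-8.e-04 -2.e-04 -1.e+00] w 0.155 F [ 0.3 -1.3 -0.9]
shift mm [-0.6  0.3 -0.2] turn [-0.0003 -0.0008 -0.0011]
after-turn-axes shift mm [-0.6  0.3 -0.2]
```

```bash
python3 -m handwheel '[[0,0,-3,0,0,0],[0,0,-3,0,0,0],[0,0,-2,0,0,0],[0,0,-2,0,0,0],[0,0,-3,0,0,0],[0,0,-5,0,0,0],[0,0,-7,0,0,0],[0,0,-8,0,0,0],[0,0,-8,0,0,0],[0,0,-6,0,0,0],[0,0,-3,0,0,0],[0,0,0,0,0,0]]';python3 -m handwheel '[[0,0,0,0,0,0],[0,0,0,0,0,0]]'
python3 - <<'E'
from h import *
go(.4613,.0775,.093,83.5)
fs=[]
for n,(a,b,c,d) in dict(top=(190,265,280,340),scene=(205,305,270,350)).items():
    f=grab(n);pickle.dump(f,open(n+'5.pkl','wb'));fs.append(cv2.resize(f['image'][a:b,c:d,::-1],(400,500),interpolation=2))
cv2.imwrite('pics/c5.png',np.hstack(fs))
for n in('top','scene'):
    f=pickle.load(open(n+'5.pkl','rb'));P=cloud(f).reshape(-1,3);im=f['image'].reshape(-1,3).astype(int)
    m=(np.hypot(P[:,0]-.59,P[:,1]-.063)<.045)&(abs(P[:,2]-.071)<.015)&(im.min(1)>130)
    Q=P[m];c=np.linalg.lstsq(np.c_[Q[:,:2]-[.59,.063],np.ones(len(Q))],Q[:,2],rcond=None)[0]
    print(n,cv2.minAreaRect((Q[:,:2]*1000).astype(np.float32)),c.round(4))
E
```

```text
t: 11.68
eef_pos: [0.4615, 0.0773, 0.0931]
tcp_rot: [0.18, 3.136, 0.0]
wrist_force: [1.1, 0.5, -1.1]
width: 0.156
t: 11.92
eef_pos: [0.4611, 0.0772, 0.0926]
tcp_rot: [-0.18, -3.136, 0.0]
wrist_force: [-0.4, -0.3, -1.5]
width: 0.153
now [0.4611 0.0772 0.0926] t 11.93 jaw 83.42 tilt [-6.e-04 -2.e-04 -1.e+00] w 0.153 F [-0.4 -0.3 -1.5]
shift mm [-0.2  0.3 -0.4] turn [-0.0002 -0.0005 -0.0013]
after-turn-axes shift mm [-0.2  0.3 -0.4]
top ((596.1304931640625, 58.88417053222656), (71.25691223144531, 44.4849967956543), 63.13013458251953) [-0.0917  0.0252  0.062 ]
scene ((582.75537109375, 67.77045440673828), (63.40217971801758, 72.68077087402344), 85.125) [-0.0435  0.009   0.0613]
```

View pics/c5.png

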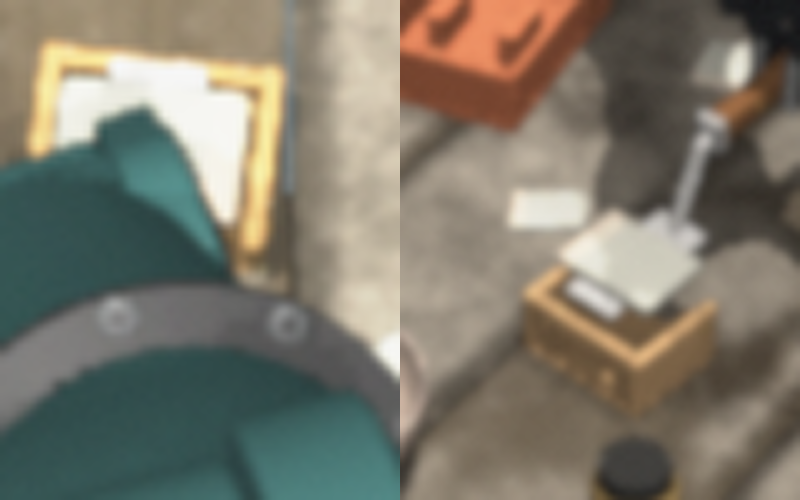

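The tile is on the blade, clear of the tray, with the blade tip showing beyond it. I'll check its level within the tile's own polygon.

Run:
```python
from h import *
f=pickle.load(open('scene5.pkl','rb'));P=cloud(f)
def fit(poly,n):
    m=np.zeros(P.shape[:2],np.uint8);cv2.fillPoly(m,[np.array([[270+(u-400)/5,205+v/5] for u,v in poly]).round().astype(np.int32)],1)
    Q=P[cv2.erode(m,np.ones((3,3)))>0];Q=Q[np.isfinite(Q[:,0])];Q=Q[abs(Q[:,2]-np.median(Q[:,2]))<.012]
    c0=Q.mean(0);c=np.linalg.lstsq(np.c_[Q[:,:2]-c0[:2],np.ones(len(Q))],Q[:,2],rcond=None)[0];print(n,len(Q),c0.round(4),'slopes x,y',c[:2].round(3))
fit([(615,212),(705,260),(655,310),(560,252)],'tile');fit([(570,280),(625,305),(615,318),(565,292)],'tip')
print(np.array([px(f,270+(u-400)/5,205+v/5,.07) for u,v in[(615,212),(705,260),(655,310),(560,252)]]).round(4))
```

```text
tile 218 [0.5869 0.0708 0.0621] slopes x,y [-0.058  0.02 ]
tip 11 [0.6161 0.0679 0.0526] slopes x,y [ 0.836 -0.057]
[[0.5702 0.0472 0.07  ]
 [0.5745 0.1062 0.07  ]
 [0.6206 0.1064 0.07  ]
 [0.6126 0.0423 0.07  ]]
```

The tile sits about 9 mm low with its nose down about 0.06 rad, so the lifter has rotated slightly in the grip. I'll pitch the tool to compensate and re-measure for creep.

```bash
python3 -m handwheel '[[0,0,-4,0,-0.015,0],[0,0,-8,0,-0.03,0],[0,0,-8,0,-0.015,0],[0,0,-6,0,0,0],[0,0,0,0,0,0],[0,0,0,0,0,0]]'
cat >> h.py <<'E'
def tile(c,zt,r=.036,which=('scene','top')):
    """fit bright low-saturation surface near c (xy), top face about zt"""
    for n in which:
        f=grab(n);P=cloud(f);im=f['image'].astype(int)
        m=((np.hypot(P[...,0]-c[0],P[...,1]-c[1])<r)&(abs(P[...,2]-zt)<.014)&(im.min(2)>110)&(np.ptp(im,axis=2)<50)).astype(np.uint8)
        k,l,st,ce=cv2.connectedComponentsWithStats(m);
        if k<2: print(n,'none');continue
        i=1+np.argmax(st[1:,4]);mm=l==i;Q=P[mm];a=np.linalg.lstsq(np.c_[Q[:,:2]-np.array(c),np.ones(len(Q))],Q[:,2],rcond=None)[0]
        rc=cv2.minAreaRect((Q[:,:2]*1000).astype(np.float32))
        print(n,len(Q),'mean',Q.mean(0).round(4),'slopes',a[:2].round(3),'z@c',a[2].round(4),'rect',np.round(rc[0],1),np.round(rc[1],1),round(rc[2],1))
E
python3 - <<'E'
from h import *
go(.4613,.0775,.119,83.5)
tile((.59,.063),.0965)
E
```

```text
t: 12.78
eef_pos: [0.4607, 0.0774, 0.1189]
tcp_rot: [0.177, 3.076, -0.005]
wrist_force: [-0.6, -0.3, -2.5]
width: 0.152
now [0.4607 0.0774 0.1189] t 12.78 jaw 83.42 tilt [ 0.0599 -0.0068 -0.9982] w 0.152 F [-0.6 -0.3 -2.5]
shift mm [-0.6  0.2 -0.1] turn [ 0.0001  0.0603 -0.0014]
after-turn-axes shift mm [-0.6  0.2 -0.1]
scene 360 mean [0.5922 0.0663 0.0948] slopes [-0.082 -0.004] z@c 0.095 rect [588.   67.3] [63.2 66.3] 81.6
top 600 mean [0.5915 0.0622 0.0953] slopes [-0.072  0.013] z@c 0.0954 rect [590.1  63.1] [62.6 61.5] 81.8
```

```bash
python3 -m handwheel '[[0,0,0,-0.002,0,-0.03],[0,0,0,-0.003,0,-0.05],[0,0,0,-0.004,0,-0.07],[0,0,0,-0.004,0,-0.07],[0,0,0,-0.004,0,-0.07],[0,0,0,-0.004,0,-0.07],[0,0,0,-0.003,0,-0.05],[0,0,0,-0.002,0,-0.026],[0,0,0,0,0,0]]'
python3 -m handwheel '[[-2,6,0,0,0,0],[-5,14,0,0,0,0],[-7,18,0,0,0,0],[-8,20,0,0,0,0],[-7.5,20,0,0,0,0],[-7.5,20,0,0,0,0],[-7,18,0,0,0,0],[-5,14,0,0,0,0],[-3,8,0,0,0,0],[0,0,0,0,0,0],[0,0,0,0,0,0],[0,0,0,0,0,0]]'
python3 - <<'E'
from h import *
go(.4662,.2253,.119,108.4)
tile((.590,.2665),.0965,.021)
fs=[]
for n,(a,b,c,d) in dict(top=(180,255,185,245),scene=(245,345,345,425)).items():
    f=grab(n);pickle.dump(f,open(n+'6.pkl','wb'));fs.append(cv2.resize(f['image'][a:b,c:d,::-1],(400,500),interpolation=2))
cv2.imwrite('pics/c6.png',np.hstack(fs))
E
```

```text
t: 14.0
eef_pos: [0.4605, 0.0773, 0.1188]
tcp_rot: [-0.494, 3.043, 0.015]
wrist_force: [-0.7, 0.0, -1.6]
width: 0.154
t: 15.5
eef_pos: [0.466, 0.2237, 0.1218]
tcp_rot: [-0.492, 3.043, 0.014]
wrist_force: [0.4, -0.6, -1.7]
width: 0.154
now [0.466  0.2237 0.1218] t 15.5 jaw 108.36 tilt [ 0.0566  0.018  -0.9982] w 0.154 F [ 0.4 -0.6 -1.7]
shift mm [-0.6  1.5  2.8] turn [-0.0007  0.0594 -0.0006]
after-turn-axes shift mm [-0.7  1.5  2.8]
scene 183 mean [0.5908 0.2668 0.0988] slopes [-0.071 -0.009] z@c 0.0988 rect [590.3 267. ] [38.6 39.8] 79.8
top 207 mean [0.5937 0.2637 0.0992] slopes [-0.037 -0.013] z@c 0.0993 rect [594.7 263.4] [41.2 28.5] 54.7
```

View pics/c6.png

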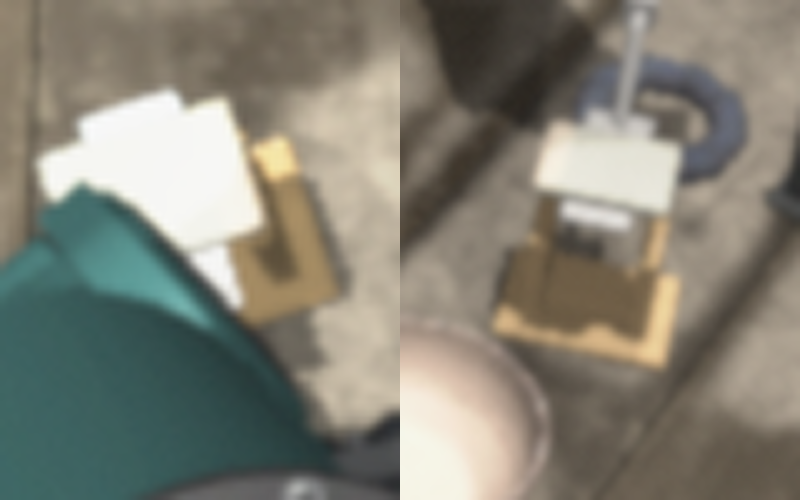

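The scene and top views show the tile centred over the stand, with the blade tip at (129,108) in the top crop. Its position agrees with kinematics, so I'll lower it onto the rails.

```bash
python3 -m handwheel '[[0.3,0.5,5,0,0,0],[0.5,0.5,8,0,0,0],[0.5,0,8,0,0,0],[0.3,0,5,0,0,0],[0.2,0,3,0,0,0],[0.1,0,2,0,0,0],[0.1,0,2,0,0,0],[0.1,0,2,0,0,0],[0.1,0,2,0,0,0],[0.1,0,3,0,0,0],[0.1,0,3,0,0,0],[0,0,0,0,0,0]]'
python3 - <<'E'
from h import *
go(.4662,.2253,.0788,108.4)
tile((.590,.2665),.066,.021)
fs=[]
for n,(a,b,c,d) in dict(top=(180,255,185,245),scene=(245,345,345,425)).items():
    f=grab(n);pickle.dump(f,open(n+'7.pkl','wb'));fs.append(cv2.resize(f['image'][a:b,c:d,::-1],(400,500),interpolation=2))
cv2.imwrite('pics/c7.png',np.hstack(fs))
E
```

```text
t: 17.2
eef_pos: [0.4657, 0.2256, 0.0785]
tcp_rot: [-0.494, 3.043, 0.014]
wrist_force: [0.0, -0.2, -2.0]
width: 0.15
now [0.4657 0.2256 0.0785] t 17.2 jaw 108.45 tilt [ 0.0564  0.0185 -0.9982] w 0.15 F [ 0.  -0.2 -2. ]
shift mm [-0.4 -0.5 -0.3] turn [-0.0003  0.0594  0.0009]
after-turn-axes shift mm [-0.4 -0.5 -0.3]
scene 180 mean [0.5903 0.2664 0.0675] slopes [-0.035 -0.011] z@c 0.0675 rect [590.3 266.6] [39.5 39.8] 75.4
top 241 mean [0.5917 0.2654 0.0676] slopes [-0.042  0.038] z@c 0.0677 rect [593.1 264.8] [41.3 34.2] 61.5
```

View pics/c7.png

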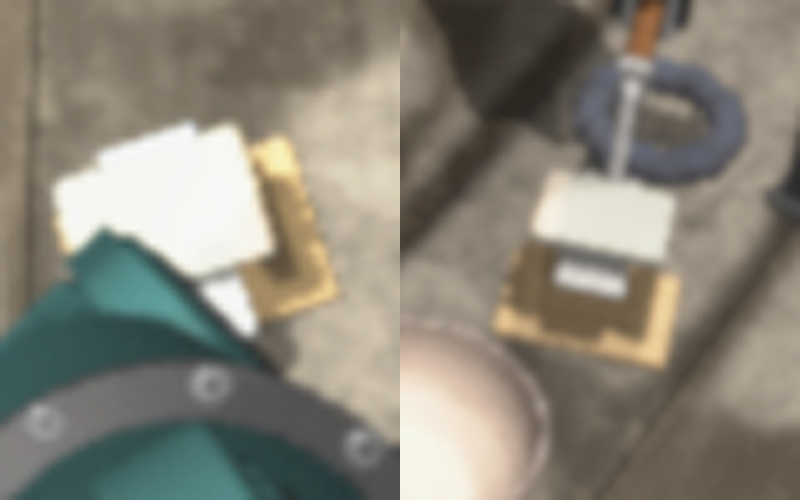

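The tile rests on the rails (top face about 0.067 m) and there is a visible gap to the blade. Next I'll withdraw straight back.

```bash
python3 -m handwheel '[[4,0,-0.2,0,0,0],[8,0,-0.5,0,0,0],[10,0,-0.6,0,0,0],[12,0,-0.7,0,0,0],[12,0,-0.7,0,0,0],[14,0,-0.8,0,0,0],[14,0,-0.8,0,0,0],[8,0,-0.5,0,0,0],[0,0,0,0,0,0],[0,0,0,0,0,0]]'
python3 - <<'E'
from h import *
go(.39,.2,.0788,108.4)
tile((.590,.2665),.066,.045)
E
```

```text
t: 18.65
eef_pos: [0.3887, 0.2002, 0.0788]
tcp_rot: [-0.494, 3.041, 0.015]
wrist_force: [-0.3, -0.5, -1.1]
width: 0.151
now [0.3887 0.2002 0.0788] t 18.65 jaw 108.45 tilt [ 0.0579  0.0195 -0.9981] w 0.151 F [-0.3 -0.5 -1.1]
shift mm [-1.2 -0.6  0.1] turn [0.0002 0.0611 0.0009]
after-turn-axes shift mm [-1.2 -0.6 -0. ]
scene 390 mean [0.5895 0.2712 0.067 ] slopes [-0.035  0.005] z@c 0.067 rect [587.3 269.9] [48.9 64.4] 16.6
top 585 mean [0.5869 0.2661 0.0674] slopes [-0.011 -0.002] z@c 0.0673 rect [587.7 266.6] [47.9 64.1] 18.3
```

The tile is still on the stand at about (0.5875, 0.267), yaw about 18°. I'll put the lifter in the free lane between tray and stand, hand at (0.43, 0.125).

```bash
python3 -m handwheel '[[0,0,-10,0,0,0],[0,-10,-10,0,0,0],[-2,-20,0,0,0,0],[-5,-25,0,0,0,0],[-5,-20,0,0,0,0],[-3,-10,0,0,0,0],[0.7,0,12,0,0,0],[0.9,0,15,0,0,0],[0.9,0,15,0,0,0],[0.8,0,13,0,0,0],[0,0,0,0,0,0],[0,0,0,0,0,0]]'
python3 - <<'E'
from h import *
go(.43,.125,.033,108.4)
blade(.02)
f=grab('top');P=cloud(f)
cv2.imwrite('pics/c8.png',np.hstack([cv2.resize(f['image'][180:330,200:320,::-1],(400,500)),cv2.resize(grab('scene')['image'][200:325,330:430,::-1],(400,500))]))
E
```

```text
t: 20.25
eef_pos: [0.4278, 0.1237, 0.0445]
tcp_rot: [-0.495, 3.042, 0.015]
wrist_force: [0.6, 0.2, -1.5]
width: 0.152
now [0.4278 0.1237 0.0445] t 20.25 jaw 108.49 tilt [ 0.0567  0.0188 -0.9982] w 0.152 F [ 0.6  0.2 -1.5]
shift mm [-1.8  0.5 11.6] turn [-0.0001  0.0598  0.0015]
after-turn-axes shift mm [-2.5  0.5 11.5]
scene 570 rect [543.5 159.5] [116.7 109.7] 13.9 pitch,roll,z [-0.049 -0.082  0.01 ] in tool fwd 2..98% [0.0668 0.1228 0.1733] lat [-0.0521  0.0099  0.0495]
top 192 rect [576.7 159.6] [116.1  52.2] 85.1 pitch,roll,z [-0.053  0.018  0.006] in tool fwd 2..98% [0.1059 0.1595 0.1788] lat [-0.057   0.0126  0.048 ]
```

View pics/c8.png

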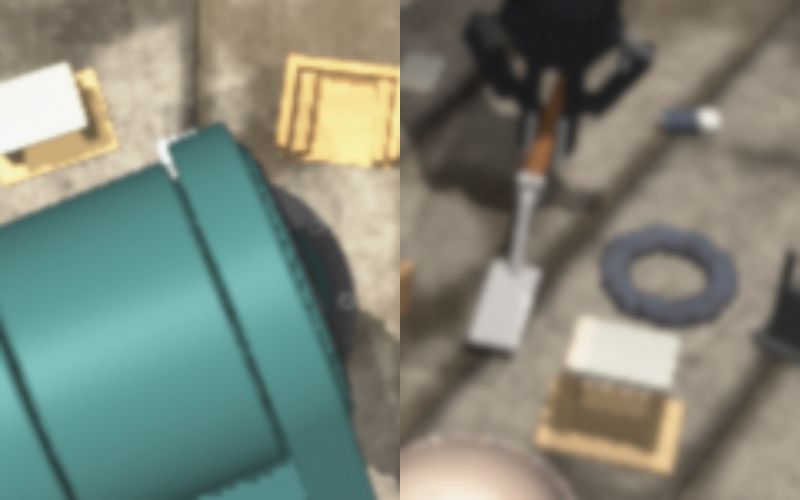

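The lifter is clear of the stand and the tray, and the tile is well placed. Now I'll lower it by touch.

```bash
python3 -m handwheel '[[0.3,0,4,0,0,0],[0.2,0,3,0,0,0],[0.1,0,2,0,0,0],[0,0,0,0,0,0]]'; python3 -m handwheel '[[0.1,0,1.5,0,0,0],[0,0,0,0,0,0]]';  python3 -m handwheel '[[0.1,0,1.5,0,0,0],[0,0,0,0,0,0]]'
```

```text
t: 20.95
eef_pos: [0.4277, 0.1234, 0.0352]
tcp_rot: [-0.494, 3.043, 0.014]
wrist_force: [-0.6, -0.5, -1.7]
width: 0.155
t: 21.2
eef_pos: [0.4278, 0.1234, 0.0339]
tcp_rot: [-0.494, 3.043, 0.014]
wrist_force: [-0.2, 0.6, -0.6]
width: 0.152
t: 21.45
eef_pos: [0.4279, 0.1234, 0.0325]
tcp_rot: [-0.494, 3.042, 0.015]
wrist_force: [-0.6, -0.2, 0.9]
width: 0.156
```

```bash
python3 -m handwheel '[[0,0,1,0,0,0],[0,0,0,0,0,0]]'; python3 -m handwheel '[[0,0,0,0,0,0],[0,0,0,0,0,0],[0,0,0,0,0,0],[0,0,0,0,0,0]]' 0.2
python3 - <<'E'
from h import *
go(.4279,.1234,.12,108.4)
E
```

```text
t: 21.7
eef_pos: [0.4276, 0.1233, 0.0316]
tcp_rot: [-0.494, 3.043, 0.014]
wrist_force: [-1.2, -0.4, 2.0]
width: 0.152
t: 22.2
eef_pos: [0.428, 0.1235, 0.0314]
tcp_rot: [-0.494, 3.042, 0.014]
wrist_force: [-0.5, -0.2, -0.0]
width: 0.6
now [0.428  0.1235 0.0314] t 22.2 jaw 108.45 tilt [ 0.0569  0.0188 -0.9982] w 0.6 F [-0.5 -0.2 -0. ]
shift mm [ -5.2  -0.  -88.4] turn [-0.0002  0.06    0.0008]
after-turn-axes shift mm [  0.1  -0.  -88.6]
```

```bash
python3 -m handwheel '[[0,0,-10,0,0,0],[0,0,-20,0,0,0],[0,0,-30,0,0,0],[0,0,-40,0,0.03,0],[0,0,-40,0,0.03,0],[0,0,-20,0,0,0],[0,0,0,0,0,0]]'
python3 -m handwheel '[[0,0,0,0,0,0.175],[0,0,0,0,0,0.175],[0,0,0,0,0,0.175],[0,0,0,0,0,0.175],[0,0,0,0,0,0.175],[0,0,0,0,0,0.175],[0,0,0,0,0,0.175],[0,0,0,0,0,0.175],[0,0,0,0,0,0.175],[0,0,0,0,0,0],[0,0,0,0,0,0]]'
python3 - <<'E'
from h import *
go(.5877,.267,.16,18)
print(np.round(manip.state()['joints'],2))
E
```

```text
t: 23.08
eef_pos: [0.422, 0.1212, 0.1931]
tcp_rot: [-0.502, 3.097, -0.0]
wrist_force: [0.2, -0.2, -0.1]
width: 0.593
t: 24.45
eef_pos: [0.4205, 0.1211, 0.1908]
tcp_rot: [-1.838, -2.547, 0.002]
wrist_force: [-0.4, -0.8, -0.6]
width: 0.598
now [0.4205 0.1211 0.1908] t 24.45 jaw 18.37 tilt [-1.2e-03 -9.0e-04 -1.0e+00] w 0.598 F [-0.4 -0.8 -0.6]
shift mm [ 85.8 204.7  30.4] turn [-0.0014  0.0005  0.0065]
after-turn-axes shift mm [ 87.1 204.1  30.8]
[-0.37  0.3  -0.02  2.27  0.01  0.57 -0.07]
```

```bash
python3 -m handwheel '[[7,17,0,0,0,0],[13,31,0,0,0,0],[16,38,5,0,0,0],[16,38,5,0,0,0],[16,38,5,0,0,0],[12,27,5,0,0,0],[6,15,10,0,0,0],[0,0,0,0,0,0],[0,0,0,0,0,0]]' 0.55
python3 - <<'E'
from h import *
go(.5877,.267,.0435,18)
f=grab('wrist');pickle.dump(f,open('w9.pkl','wb'))
cv2.imwrite('pics/w9.png',f['image'][...,::-1])
tile((.5875,.267),.066,.045)
blade(.005) if 0 else None
E
```

```text
t: 25.58
eef_pos: [0.587, 0.2654, 0.1608]
tcp_rot: [-1.842, -2.544, 0.004]
wrist_force: [-1.0, -1.1, -0.1]
width: 0.773
now [0.587  0.2654 0.1608] t 25.57 jaw 18.17 tilt [-0.0017 -0.0015 -1.    ] w 0.773 F [-1.  -1.1 -0.1]
shift mm [  1.4   1.4 117.3] turn [-0.0021  0.0009  0.003 ]
after-turn-axes shift mm [  1.3   1.1 117.3]
scene 270 mean [0.5867 0.2794 0.0674] slopes [-0.036 -0.014] z@c 0.0675 rect [586.4 271.3] [49.4 60.3] 18.6
top none
```

View pics/w9.png

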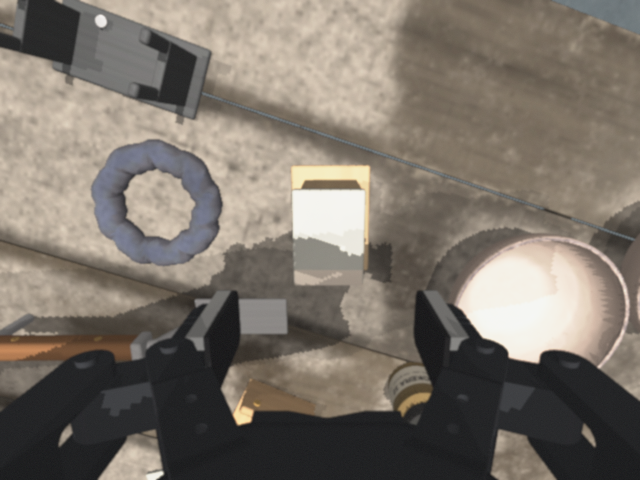

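The wrist view shows the tile at (293–364, 189–285), squared with the jaws. The bowl is at right, and the lifter stands at lower left.

Run:
```python
from h import *
f=pickle.load(open('w9.pkl','rb'))
c=[px(f,u,v,.066) for u,v in((293,189),(364,189),(363.5,285),(293,285))];t=np.mean(c,0);print(t,np.linalg.norm(c[0]-c[1]),np.linalg.norm(c[1]-c[2]))
P=cloud(f)
print('bowl rim',P[300,462:480:3].round(3),P[240,500].round(3))
print('handle',[P[v,u].round(3).tolist() for u,v in((40,348),(100,348),(270,316),(240,316))])
go(t[0],t[1],.043,18.2)
```

```text
[0.58855315 0.2668793  0.066     ] 0.04311964449397459 0.06255537332996412
bowl rim [[0.709 0.239 0.017]
 [0.712 0.24  0.017]
 [0.716 0.239 0.013]
 [0.719 0.24  0.012]
 [0.721 0.24  0.012]
 [0.723 0.241 0.011]] [ 0.726  0.291 -0.   ]
handle [[0.422, 0.126, 0.059], [0.462, 0.139, 0.059], [0.569, 0.171, 0.003], [0.545, 0.163, 0.003]]
now [0.5874 0.2657 0.1616] t 25.73 jaw 18.17 tilt [-3.e-04 -6.e-04 -1.e+00] w 0.777 F [-0.3  0.4 -0.6]
shift mm [  0.9   1.5 118.6] turn [-0.0004  0.0005 -0.0006]
after-turn-axes shift mm [  0.8   1.5 118.6]
```

```bash
python3 -m handwheel '[[1,1.5,20,0,0,0],[0,0,30,0,0,0],[0,0,25,0,0,0],[0,0,15,0,0,0],[0,0,12,0,0,0],[0,0,10,0,0,0],[0,0,8,0,0,0],[0,0,1,0,0,0],[0,0,0,0,0,0],[0,0,0,0,0,0]]'
python3 - <<'E'
from h import *
go(.5885,.2669,.0405,18.2)
E
```

```text
t: 26.98
eef_pos: [0.5895, 0.2682, 0.0407]
tcp_rot: [1.842, 2.544, 0.001]
wrist_force: [1.5, 0.5, 0.0]
width: 0.774
now [0.5895 0.2682 0.0407] t 26.98 jaw 18.21 tilt [ 9.e-04  2.e-04 -1.e+00] w 0.774 F [1.5 0.5 0. ]
shift mm [-0.9 -1.3  0.2] turn [0.0009 0.0001 0.0001]
after-turn-axes shift mm [-0.9 -1.3  0.2]
```

```bash
python3 -m handwheel '[[-0.5,-1,0,0,0,0],[0,0,0,0,0,0]]'; python3 -m handwheel '[[0,0,0,0,0,0],[0,0,0,0,0,0],[0,0,0,0,0,0],[0,0,0,0,0,0],[0,0,0,0,0,0],[0,0,0,0,0,0]]' -1
python3 - <<'E'
from h import *
go(.5885,.2669,.0405,18.2)
E
```

```text
t: 27.22
eef_pos: [0.5883, 0.2671, 0.0404]
tcp_rot: [1.842, 2.545, -0.0]
wrist_force: [-0.7, 0.7, -0.4]
width: 0.778
t: 27.98
eef_pos: [0.5885, 0.2673, 0.0406]
tcp_rot: [1.842, 2.545, 0.0]
wrist_force: [-0.4, -0.2, 5.1]
width: 0.513
now [0.5885 0.2673 0.0406] t 27.98 jaw 18.21 tilt [ 5.e-04  0.e+00 -1.e+00] w 0.513 F [-0.4 -0.2  5.1]
shift mm [-0.4 -0.2  0.1] turn [0.0005 0.0001 0.0001]
after-turn-axes shift mm [-0.4 -0.2  0.1]
```

```bash
python3 -m handwheel '[[0,0,-4,0,0,0],[0,0,-8,0,0,0],[0,0,-15,0,0,0],[0,0,-20,0,0,0],[0,0,-20,0,0,0],[0,0,-15,0,0,0],[0,0,-8,0,0,0.06],[0,0,0,0,0,0.069],[0,0,0,0,0,0],[0,0,0,0,0,0]]'
python3 - <<'E'
from h import *
go(.419,-.1585,.13,10.8)
tile((.5885,.267),.156,.045)
E
```

```text
t: 29.22
eef_pos: [0.5882, 0.2672, 0.1304]
tcp_rot: [2.001, 2.422, -0.0]
wrist_force: [-0.1, 0.0, -0.9]
width: 0.512
now [0.5882 0.2672 0.1304] t 29.23 jaw 10.88 tilt [-0.e+00 -2.e-04 -1.e+00] w 0.512 F [-0.1  0.  -0.9]
shift mm [-386.1 -246.5    0.5] turn [-0.0001  0.0002  0.0014]
after-turn-axes shift mm [-386.5 -246.     0.4]
scene 121 mean [0.587  0.2934 0.1569] slopes [-0.017 -0.031] z@c 0.1577 rect [584.6 292.4] [46.2 19.7] 8.9
top 39 mean [0.6063 0.2441 0.1577] slopes [-0.099 -0.192] z@c 0.1551 rect [605. 244.] [19.9 10.7] 22.7
```

```bash
python3 -m handwheel '[[-10,-6,0,0,0,0],[-22,-14,0,0,0,0],[-35,-22,0,0,0,0],[-42,-27,0,0,0,0],[-45,-29,0,0,0,0],[-45,-29,0,0,0,0],[-45,-29,0,0,0,0],[-45,-29,0,0,0,0],[-42,-27,0,0,0,0],[-32,-20,0,0,0,0],[-17,-11,0,0,0,0],[-6,-3,0,0,0,0]]';python3 -m handwheel '[[0,0,0,0,0,0],[0,0,0,0,0,0]]'
python3 - <<'E'
from h import *
go(.419,-.1585,.0105,10.8)
print(np.round(manip.state()['joints'],2))
f=grab('wrist');pickle.dump(f,open('w10.pkl','wb'));save(f,'pics/w10.png')
f=grab('scene');save(f,'pics/s10.png')
f=pickle.load(open('top0.pkl','rb'));a=cv2.resize(f['image'][245:335,365:445,::-1],(400,450),interpolation=2)
w=cv2.resize(cv2.imread('pics/w10.png'),(400,300));w=np.vstack([w,np.zeros((150,400,3),np.uint8)])
cv2.imwrite('pics/c10.png',np.hstack([a,w]))
E
```

```text
t: 30.82
eef_pos: [0.4177, -0.1598, 0.1304]
tcp_rot: [-2.006, -2.417, 0.002]
wrist_force: [1.5, 0.1, -0.7]
width: 0.512
t: 31.08
eef_pos: [0.4197, -0.157, 0.1304]
tcp_rot: [2.0, 2.423, 0.001]
wrist_force: [-0.6, -0.3, -1.3]
width: 0.51
now [ 0.4197 -0.157   0.1304] t 31.07 jaw 10.93 tilt [ 4.e-04  2.e-04 -1.e+00] w 0.51 F [-0.6 -0.3 -1.3]
shift mm [ -1.3  -1.  119.8] turn [ 0.0004 -0.0001  0.0023]
after-turn-axes shift mm [ -1.3  -0.9 119.9]
[ 0.28  0.42 -0.03  2.3   0.03  0.42  0.41]
```

The picture limit is reached, so I'll check the box and ridges numerically.

Run:
```python
from h import *
for n in('top0','scene0'):
    f=pickle.load(open(n+'.pkl','rb'));P=cloud(f).reshape(-1,3);im=f['image'].reshape(-1,3).astype(int)
    a=np.radians(10.8);c,s=np.cos(a),np.sin(a);d=P[:,:2]-[.419,-.1585];q=d@np.array([[c,-s],[s,c]])
    m=(abs(q[:,0])<.055)&(abs(q[:,1])<.04)&(P[:,2]>.021)&(P[:,2]<.04)&(im[:,0]-im[:,2]>60)
    print(n,m.sum(),'x',np.percentile(q[m,0],[2,50,98]).round(4),'y+',np.percentile(q[m&(q[:,1]>0),1],[2,50,98]).round(4),'y-',np.percentile(q[m&(q[:,1]<0),1],[2,50,98]).round(4))
    b=(abs(q[:,0])<.085)&(abs(q[:,1])<.07)&(P[:,2]>.036)&(P[:,2]<.05)&(im[:,0]-im[:,2]>60)
    print(' wall rect',cv2.minAreaRect((P[b][:,:2]*1000).astype(np.float32)))
```

```text
top0 223 x [-0.0193  0.0002  0.0193] y+ [0.0178 0.0242 0.0297] y- [-0.0303 -0.0238 -0.018 ]
 wall rect ((419.1636047363281, -158.5298614501953), (142.1692352294922, 107.6418685913086), 11.440764427185059)
scene0 102 x [-0.0221  0.0025  0.0215] y+ [0.0208 0.0284 0.0354] y- [-0.0259 -0.0183 -0.0137]
 wall rect ((419.7490234375, -154.3903350830078), (148.95272827148438, 109.08806610107422), 11.008187294006348)
```

```bash
python3 -m handwheel '[[-1.3,-1,15,0,0,0.002],[0,0,25,0,0,0],[0,0,25,0,0,0],[0,0,20,0,0,0],[0,0,12,0,0,0],[0,0,8,0,0,0],[0,0,5,0,0,0],[0,0,4,0,0,0],[0,0,2,0,0,0],[0,0,0,0,0,0],[0,0,0,0,0,0]]';python3 -m handwheel '[[0,0,1.5,0,0,0],[0,0,0,0,0,0]]';python3 -m handwheel '[[0,0,1,0,0,0],[0,0,0,0,0,0]]'
```

```text
t: 32.55
eef_pos: [0.4185, -0.1596, 0.0145]
tcp_rot: [2.004, 2.418, -0.0]
wrist_force: [0.7, 0.1, 0.7]
width: 0.511
t: 32.8
eef_pos: [0.4184, -0.1596, 0.0128]
tcp_rot: [2.005, 2.419, -0.0]
wrist_force: [-0.6, 0.4, 0.2]
width: 0.509
t: 33.05
eef_pos: [0.4184, -0.1595, 0.0118]
tcp_rot: [2.004, 2.419, -0.0]
wrist_force: [0.5, 0.9, -0.1]
width: 0.51
```

Run:
```python
from h import *
go(.419,-.1585,.0106,10.8)
```

```text
now [ 0.4184 -0.1595  0.0118] t 33.05 jaw 10.7 tilt [-1.e-04 -2.e-04 -1.e+00] w 0.51 F [ 0.5  0.9 -0.1]
shift mm [0.9 0.8 1.2] turn [-0.0001  0.0002 -0.0017]
after-turn-axes shift mm [0.9 0.8 1.2]
```

```bash
python3 -m handwheel '[[0.5,0.5,0.8,0,0,0],[0,0,0,0,0,0]]';python3 -m handwheel '[[0,0,0.7,0,0,0],[0,0,0,0,0,0]]'; python3 -m handwheel '[[0,0,0.5,0,0,0],[0,0,0,0,0,0]]'
```

```text
t: 33.3
eef_pos: [0.4188, -0.1589, 0.0109]
tcp_rot: [-2.004, -2.419, 0.0]
wrist_force: [-0.6, -0.6, -0.6]
width: 0.507
t: 33.55
eef_pos: [0.4188, -0.1589, 0.0105]
tcp_rot: [2.004, 2.419, -0.0]
wrist_force: [-0.0, 0.2, 3.1]
width: 0.507
t: 33.8
eef_pos: [0.4188, -0.159, 0.0104]
tcp_rot: [2.004, 2.419, 0.0]
wrist_force: [0.1, 0.4, 10.4]
width: 0.513
```

Touched down on the ridges. I'll ease off slightly, open, and rise.

```bash
python3 -m handwheel '[[0,0,-0.5,0,0,0],[0,0,0,0,0,0]]';python3 -m handwheel '[[0,0,0,0,0,0],[0,0,0,0,0,0],[0,0,0,0,0,0],[0,0,0,0,0,0]]' 0.5
python3 -m handwheel '[[0,0,-5,0,0,0],[0,0,-10,0,0,0],[0,0,-20,0,0,0],[0,0,-35,0,0,0],[0,0,-40,0,0,0],[0,0,-40,0,0,0],[0,0,-20,0,0,0],[0,0,0,0,0,0]]'; python3 -m handwheel '[[0,-20,-20,0,0,0],[0,-40,-10,0,0,0],[20,-40,0,0,0,0],[40,0,0,0,0,0],[40,0,0,0,0,0],[40,0,0,0,0,0],[40,0,0,0,0,0],[20,0,0,0,0,0],[0,0,0,0,0,0],[0,0,0,0,0,0]]'
python3 - <<'E'
from h import *
go(.419,-.1585,.2,10.8)
tile((.419,-.1585),.036,.04)
f=grab('top');P=cloud(f);im=f['image'].astype(int)
a=np.radians(18.4);o=np.array([.4278,.1235]);d=P[...,:2]-o;fw=d@[np.cos(a),np.sin(a)];l=d@[-np.sin(a),np.cos(a)]
for n,x0,x1,w in(('handle',-.055,.055,.004),('blade',.1,.155,.012)):
    m=(fw>x0)&(fw<x1)&(abs(l)<w);z=P[...,2][m];print(n,m.sum(),np.median(z).round(4),np.polyfit(fw[m],z,1).round(4))
for n,p in dict(ochre=(265,165),green_pale=(390,165)).items(): print(n,P[p[1],p[0]].round(3))
E
```

```text
t: 34.05
eef_pos: [0.4188, -0.159, 0.0105]
tcp_rot: [2.004, 2.419, -0.0]
wrist_force: [0.0, 0.5, 6.3]
width: 0.511
t: 34.55
eef_pos: [0.4187, -0.159, 0.0102]
tcp_rot: [-2.005, -2.419, 0.0]
wrist_force: [-0.4, -0.1, -1.0]
width: 0.748
t: 35.55
eef_pos: [0.4197, -0.1593, 0.1823]
tcp_rot: [2.002, 2.415, 0.003]
wrist_force: [-0.6, 0.9, -0.2]
width: 0.748
t: 36.8
eef_pos: [0.2862, 0.0042, 0.2097]
tcp_rot: [-2.005, -2.415, 0.004]
wrist_force: [0.7, -0.5, 0.4]
width: 0.75
now [0.2862 0.0042 0.2097] t 36.8 jaw 10.59 tilt [-4.e-03 -4.e-04 -1.e+00] w 0.75 F [ 0.7 -0.5  0.4]
shift mm [-184.3  100.7    9.2] turn [-0.004  -0.0003 -0.0037]
after-turn-axes shift mm [-184.7  100.     9.7]
scene 197 mean [ 0.4217 -0.1532  0.0365] slopes [ 0.007 -0.008] z@c 0.0365 rect [ 419.5 -153.5] [49.1 63.2] 11.5
top 574 mean [ 0.4189 -0.1582  0.0372] slopes [-0.007 -0.009] z@c 0.0372 rect [ 419.2 -158.4] [44.7 61.9] 10.7
handle 182 0.0601 [0.0024 0.0599]
blade 247 0.0039 [0.0103 0.0027]
ochre [0.697 0.146 0.06 ]
green_pale [ 0.703 -0.138  0.034]
```

```bash
python3 -c "
from workcell import manip
s=manip.state();print(s['t'],s['joint_velocities'],s['joints']);print(manip.sign_off())"
```

```text
36.95 [-0.00323708 -0.00454115 -0.01058947 -0.00318115  0.00043101 -0.00050963
 -0.00368577] [ 0.43200979  0.10272827 -0.64194546  2.50792488  0.11608535  0.55806221
 -0.1219711 ]
the job is handed in; nothing more can be done
None
```

The tile now lies in the middle of the firing box across both ridges, and the lifter stands on the bench between the tray and the stand. I handed the job in at about t = 37 s. No verdict was reported.

**What I did:** I lifted the lifter out of its rest and carried the tile on the blade from the tray to the stand rails. I then drew the blade out, stood the lifter on the bench, and lowered the tile by its edges until it touched the ridges, at about 10 N.

**Last checks**
- **Tile:** the top camera puts its centre at (0.419, -0.158), within 1 mm of the box middle. It is level to about 0.01 rad, and its 10.7° yaw matches the box's 10.8°.
- **Lifter:** the handle top is at 60 mm and the blade top at 3–4 mm, both level.
- **Bystanders:** the ochre jar and the pale green item, probably the dropper, read within 4 mm of where they started. I did not measure the green jar again.

**What went wrong or disagreed**
- The lifter rotated about 0.06 rad nose-down in the grip when it took the tile's weight, and I tilted the tool to correct it.
- The side camera reads the tile about 5 mm off in y compared with the top camera. It showed the same offset on the box walls, so I trusted the top camera.
- I ran out of pictures just before the box placing, so the final placement was checked only by numbers.
- I parked the arm with joint 4 at 2.508, against its 2.51 limit.

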